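# Sort stripped-down machine parts into divided trays

## Robot

A 6-joint arm with a two-finger parallel gripper is mounted at the origin on a cart in front of the work surface, level with it; the furniture and walls round the work are solid. World frame = base frame: x ahead of the robot, y to its left, z up, the work surface at z = 0. Lengths are in mm, angles in rad, forces in N, time in s.
With the tool pointing down it reaches from about 375 to 900 mm from the base axis. Payload 3.1 kg.
Tool frame: the origin (TCP) lies on the centre line of the jaws, within the pads' length; the fingertips stand 25 mm ahead of it and the grasp point (between the pads) lies 6 mm ahead of it; z points along the fingers, y is the line along which they close (so a half turn about z gives the same grasp; the last joint's range is limited). The gripper opens to 87 mm and grips with 3 to 60 N. Pads are 19 mm wide; open, the fingers measure 117 mm over their backs; the gripper's body (75 mm by 190 mm) begins 51 mm behind the grasp point.
Start: joints at [-1.357, 0.527, 1.433, -0, 1.181, -0.178], TCP at [238.678, -577.607, 247.548] pointing down, gripper open.
Joint ranges: [-3.08, 3.08], [-0.75, 2.2], [0.22, 2.44], [-1.43, 4.57], [0, 2.65], [-2.85, 2.85]. Speed limits (rad/s): [2.79, 2.79, 3.14, 3.14, 3.14, 3.14].

## Interface

Orientations are given as a unit quaternion [x, y, z, w].
In Python, from cell import state, cams, ticket gives the robot as it stands.
- The arm moves only by the shell command python3 -m handwheel 'ROWS' [FORCE]. ROWS is JSON, a list of rows, each an object with "grip": the opening, from -1 (shut) to 1 (fully open); "translation": the shift along the tool's x, y, z each as a share of 0.3 m, from -1 to 1, a list of three; "angular": the turn, a rotation vector about the tool's x, y, z each as a share of 360 degrees, from -1 to 1, a list of three. A call has 1 to 12 rows; each row shifts and turns the commanded pose from where the row before left it, along the tool's axes as they then stand; what a row does not reach is not made up. A row lasts 1/10 s, in which the tool goes at most 50 mm and 8.59 degrees, less where a joint would pass 70% of its speed; a pose out of reach is approached as far as the arm can. A call with a number of a shift or a turn outside -1 to 1 is refused whole. A call with a gripper value outside its range is refused whole. The fingers move at their own pace and stop on an object; FORCE is the grip in N (left out, the last holds). Time passes only in rows, so rows that do not move let the fingers close. It gives the time, the measured TCP pose, the force and the opening at its end, in the units of the state.
- state(): the state, without advancing time (a new reading comes with each control period).
- cams.camera(name): name is "scene" or "top" or "wrist"; returns a dict with "color" (384x512x3 uint8, blue, green, red), "z_map" (384x512 float32, mm along the optical axis (not along the pixel's ray), 0 where there is no reading), "vertical_fov" (degrees; the focal length in pixels is half the picture's height over the tangent of half this angle, whatever the lens; pixels are square), "cx", "cy" (the principal point, pixels), "xyz" and "rotation" of the camera in the world; the wrist camera has in their place "T_tool_cam" (4x4, takes a point from camera to tool coordinates, whose origin is the TCP and whose axes are the flange's). Camera axes: x right, y down, z forward; pixel columns grow to the right and rows downward; lengths in mm; the calibration is good to about 2 mm. A picture is of the moment at which its call begins: read the wrist's pose just before it.
- ticket.job_done(): hands the job in, once; it reports no verdict.
The state is a dict: "t": time; "joint_pos": joint angles; "qvel": joint speeds; "joint_efforts": joint torques, N m; "tcp_pos": TCP position; "orientation": TCP orientation; "contact_force": force on the tool from outside, world axes, zero at the start; "moment": the same for the moment, N m; "finger_gap": finger opening in mm.
Only numpy, scipy, OpenCV 4.12 (cv2) and the standard library are available. Lean on these libraries where they do the work, as an engineer would, in place of code of your own. Each camera call takes 0.05 s, during which the arm holds its last target. There are 200 camera calls.

## Task

Sort the five parts from the strip-down into the divided trays: the two ball bearings into the blue tray, the brass and the bronze bush into the yellow one, and the black bolt into the red one. In the blue and yellow trays the larger part goes in the wide bay and the smaller in the narrow bay; the bolt goes in the wide bay of the red tray, because its narrow bay already holds the nuts. The bearings lie flat, the bushes stand on end, the bolt lies down, each on the floor of its bay, and the caliper is left where it lies.

Things in the scene. Friction and masses are not known exactly. Their poses are not given: they have to be found in the camera images.
- bearing_large: Large ball bearing, bright steel with a dark brown seal, ring of 52 mm outer diameter, 15 mm thick, lying flat on the bench. Origin: centre of its underside; z is its axis. Grasp it across the outside. 0.13 kg.
- bearing_small: Small ball bearing, bright steel with a black seal, 35 mm outer diameter, 11 mm thick, lying flat on the bench. Origin: centre of its underside; z is its axis. Grasp it across the outside. 0.05 kg.
- bush_brass: Larger bush: yellow brass bush with a raised collar at both ends, 41 mm diameter, 35 mm tall, standing on end. Origin: centre of its underside; z is its axis. 0.19 kg.
- bush_bronze: Smaller bush: plain brown bronze sleeve, 28 mm diameter, 26 mm tall, standing on end. Origin: centre of its underside; z is its axis. 0.07 kg.
- bolt: Black hex bolt lying on the bench, 68 mm long over all, shank 12 mm thick, hexagon head 22 mm wide and 20 mm high at the +x end. Origin: on the bench under the middle of its length (a point on the shank); x runs along the bolt to the head. Grasp it across the shank (y), 6 to 10 mm above the bench.
- tray_blue: Blue open plastic tray for bearings, 130 x 130 x 28 mm high, fast on the bench. Origin: centre of its underside. Walls, floor and a 26 mm high divider along x are 3 mm thick. Two bays, 124 mm long in x: wide bay, 70 mm in y, centre y = +27 mm; narrow bay, 51 mm in y (too narrow for the large bearing), centre y = -36.5 mm. Bay floor z = 3 mm. Two blank white cards on its -x (robot) side.
- tray_yellow: Yellow plastic tray for bushes, the same moulding as tray_blue: same sizes, origin, axes and bays (wide bay at y = +27 mm, narrow bay at y = -36.5 mm, floor at z = 3 mm). Whichever tray stands at the left has a cardboard carton behind it and behind the parts, 190 mm high, its front 560 mm ahead of the robot: carry things over it or pass in front of it.
- tray_red: Red plastic tray for fasteners, the same moulding as tray_blue: same sizes, origin, axes and bays. Its narrow bay (y = -36.5 mm) holds three bright nuts 16 mm high, fast in it; its wide bay (centre y = +27 mm, floor z = 3 mm) is empty and takes the bolt, best laid along the bay (the tray's x).
- caliper: Digital caliper lying flat to the left of the parts, beside the left-hand tray, not to be shifted: 230 mm long along its y axis, 69 mm wide over the jaws, which are at its +y end, beam 16 mm wide, 15 mm high. Origin: middle of its outline, on the bench.
Things that resemble listed ones, but are neither listed nor needed, are in the scene too. Leave any green or turquoise look-alike of the bearing_small alone.

How it is judged (in metres and radians):
At the end, for the whole second after the job is handed in: Each part is wholly inside its own bay (as the goal says), down on the floor within 4 mm (bolt 9 mm); bearings flat and bushes on end within 0.2 rad, either side up; bolt lying within 0.37 rad of level; all released and at rest; caliper within 20 mm of where it lay (x of bearing_large in the frame of tray_blue between -0.038 and 0.038 m and y of bearing_large in the frame of tray_blue between 0.016 and 0.038 m and ((angle between bearing_large's own z axis and vertical below 0.2 rad and z of bearing_large in the frame of tray_blue between -0.001 and 0.007 m) or (angle between bearing_large's own z axis and vertical above 2.94 rad and z of bearing_large in the frame of tray_blue between 0.003 and 0.022 m)) and linear speed of each of bearing_large, bearing_small, bush_brass, bush_bronze, bolt below 0.02 m/s and angular speed of each of bearing_large, bearing_small, bush_brass, bush_bronze, bolt below 0.3 rad/s and x of bearing_small in the frame of tray_blue between -0.0465 and 0.0465 m and y of bearing_small in the frame of tray_blue between -0.0465 and -0.0265 m and ((angle between bearing_small's own z axis and vertical below 0.2 rad and z of bearing_small in the frame of tray_blue between -0.001 and 0.007 m) or (angle between bearing_small's own z axis and vertical above 2.94 rad and z of bearing_small in the frame of tray_blue between 0.003 and 0.018 m)) and x of bush_brass in the frame of tray_yellow between -0.0435 and 0.0435 m and y of bush_brass in the frame of tray_yellow between 0.0105 and 0.0435 m and ((angle between bush_brass's own z axis and vertical below 0.2 rad and z of bush_brass in the frame of tray_yellow between -0.001 and 0.007 m) or (angle between bush_brass's own z axis and vertical above 2.94 rad and z of bush_brass in the frame of tray_yellow between 0.003 and 0.043 m)) and x of bush_bronze in the frame of tray_yellow between -0.05 and 0.05 m and y of bush_bronze in the frame of tray_yellow between -0.05 and -0.023 m and ((angle between bush_bronze's own z axis and vertical below 0.2 rad and z of bush_bronze in the frame of tray_yellow between -0.001 and 0.007 m) or (angle between bush_bronze's own z axis and vertical above 2.94 rad and z of bush_bronze in the frame of tray_yellow between 0.003 and 0.034 m)) and x of bolt in the frame of tray_red between -0.047 and 0.047 m and y of bolt in the frame of tray_red between -0.004 and 0.058 m and z of bolt in the frame of tray_red between -0.004 and 0.012 m and angle between bolt's own x axis and vertical between 1.2 and 1.94 rad and distance of caliper from where it was at the start of the episode below 0.02 m); the robot touches nothing.
It fails at once if the caliper is shifted by more than 20 mm (distance of caliper from where it was at the start of the episode above 0.02 m).
It also fails if it takes over 120 s, if anything falls off the work surface, if the arm or the gripper's body presses on something with over 40 N, if the wrist force passes 120 N, or if a joint passes its speed limit or range.

## Working session

There is one attempt and no reset: what is moved stays moved. The work goes in short steps, Python scripts to look and compute and a shell command to move; the robot and the scene stay as the last step left them, time stands still between calls to the robot, and variables do not carry over. Pictures are saved under pics/ and viewed, on a budget of 14 in all, crops included, one or two more only if the job needs it, and the job is handed in when it is done.

```bash
ls; mkdir -p pics
python3 - <<'E'
from cell import state, cams
import cv2, numpy as np
s=state();print(s)
for n in ("scene","top"):
    c=cams.camera(n);cv2.imwrite(f"pics/{n}0.png",c["color"]);np.savez(f"{n}0.npz",**c)
    print(n,{k:v for k,v in c.items() if k not in("color","z_map")})
E
```

```text
pics
{'t': 0.0, 'joint_pos': array([-1.35747900e+00,  5.28482966e-01,  1.43389488e+00, -3.71575385e-05,
        1.18137326e+00, -1.78530728e-01]), 'qvel': array([ 0.00065224, -0.00077115, -0.0030416 ,  0.00116373, -0.00200038,
       -0.00091159]), 'joint_efforts': array([-2.48244878e-04, -4.40042567e+01, -1.76591080e+01,  6.31564250e-02,
        5.84087369e-02, -1.63072286e-04]), 'tcp_pos': array([ 238.54146132, -576.96021165,  246.56360654]), 'orientation': array([ 9.80866257e-01,  1.94679792e-01, -3.59478746e-05, -1.07876363e-03]), 'contact_force': array([0.25772609, 0.31304689, 0.33220956]), 'moment': array([ 0.00533241, -0.01629586, -0.08191006]), 'finger_gap': 86.86949751149072}
scene {'vertical_fov': 55.674762542294495, 'cx': 253.86999794015574, 'cy': 192.17935073575666, 'xyz': array([-172.68391358,  359.70833838,  786.07825174]), 'rotation': array([-0.4719366 ,  0.78809629, -0.33728903,  0.2059519 ])}
top {'vertical_fov': 56.8171366235399, 'cx': 258.59751905156145, 'cy': 189.3322273190316, 'xyz': array([383.7402529 , -24.6141054 , 983.10720899]), 'rotation': array([-0.70242218,  0.70916003, -0.03692992,  0.04828367])}
```

View pics/top0.png

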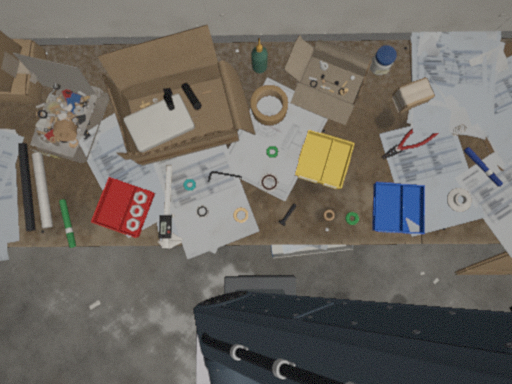

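View pics/scene0.png

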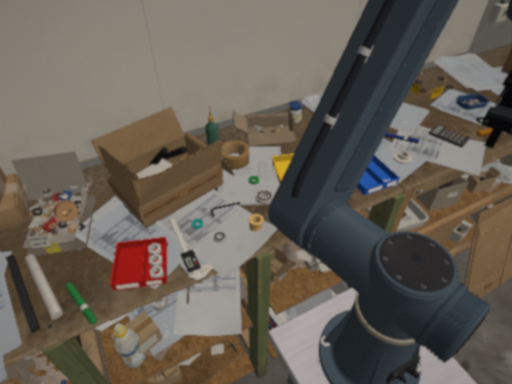

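```bash
cat > h.py <<'E'
import numpy as np, cv2
from scipy.spatial.transform import Rotation as R
from cell import state, cams
def f(c): return c["color"].shape[0]/2/np.tan(np.radians(float(c["vertical_fov"]))/2)
def pose(c,s=None):
    if "T_tool_cam" in c:
        T=np.eye(4);T[:3,:3]=R.from_quat(s["orientation"]).as_matrix();T[:3,3]=s["tcp_pos"]
        T=T@c["T_tool_cam"];return T[:3,:3],T[:3,3]
    return R.from_quat(c["rotation"]).as_matrix(),np.array(c["xyz"])
def ray(c,u,v,z,s=None):
    M,o=pose(c,s);d=M@np.array([(u-float(c["cx"]))/f(c),(v-float(c["cy"]))/f(c),1])
    return (o+d*(z-o[2])/d[2])
def cloud(c,s=None):
    M,o=pose(c,s);v,u=np.mgrid[:384,:512];Z=c["z_map"]
    return np.stack([(u-c["cx"])/f(c)*Z,(v-c["cy"])/f(c)*Z,Z],-1)@M.T+o
E
python3 - <<'E'
from h import *
c=dict(np.load("top0.npz"))
P=cloud(c)
for n,u,v,z in [("large",269,182,15),("small",202,211,11),("brass",240,215,35),("bronze",329,215,26),("bolt",288,213,10)]:
    print(n,ray(c,u,v,z).round(),P[v-5:v+6,u-5:u+6,2].max().round())
hsv=cv2.cvtColor(c["color"],cv2.COLOR_BGR2HSV)
for n,lo,hi,z in [("red",(0,150,60),(8,255,255),28),("red2",(172,150,60),(180,255,255),28),("yellow",(22,150,80),(33,255,255),28),("blue",(105,150,60),(125,255,255),28)]:
    m=cv2.inRange(hsv,lo,hi);k=max(cv2.findContours(m,0,2)[0],key=cv2.contourArea)
    b=cv2.boxPoints(cv2.minAreaRect(k));w=np.array([ray(c,*p,z)[:2] for p in b]);print(n,w.mean(0).round(),w.round().tolist(), (np.degrees(np.arctan2(*(w[1]-w[0])[::-1]))).round(1))
im=c["color"][130:245,90:440];cv2.imwrite("pics/crop0.png",cv2.resize(im,None,fx=2.28,fy=2.28,interpolation=3))
E
```

```text
large [521. -38.  15.] 19.0
small [443. 146.  11.] 15.0
brass [430.  40.  35.] 38.0
bronze [ 428. -198.   26.] 983.0
bolt [436. -89.  10.] 20.0
red [455. 361.] [[416.0, 446.0], [541.0, 407.0], [493.0, 275.0], [370.0, 316.0]] -17.4
red2 [380. 330.] [[380.0, 329.0], [380.0, 329.0], [380.0, 331.0], [380.0, 331.0]] 0.0
yellow [ 635. -206.] [[648.0, -144.0], [663.0, -149.0], [623.0, -268.0], [607.0, -263.0]] -18.6
blue [ 448. -384.] [[385.0, -311.0], [517.0, -322.0], [510.0, -458.0], [379.0, -445.0]] -4.8
```

View pics/crop0.png

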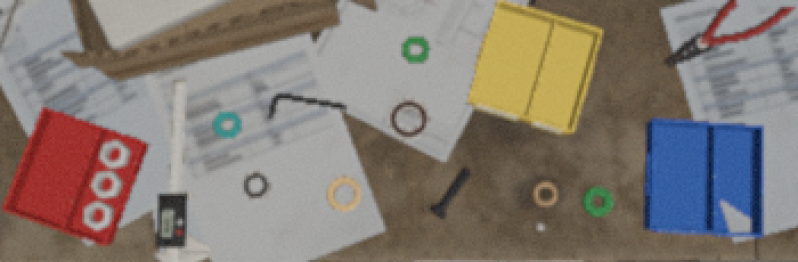

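```bash
cat >> h.py <<'E'
def yaw(s):
    M=R.from_quat(s["orientation"]).as_matrix();return np.degrees(np.arctan2(M[1,0],M[0,0]))
def go(x,y,z,yw=None):
    "shares: rotate first (tool z), then translation shares after that rotation"
    s=state();M=R.from_quat(s["orientation"]).as_matrix();d=np.array([x,y,z])-s["tcp_pos"]
    if yw is not None:
        dy=-((yw-yaw(s)+180)%360-180);print("turn deg",round(dy,1),"share",round(dy/360,4),"rows>=",int(np.ceil(abs(dy)/8.5)))
        M=M@R.from_euler("z",dy,degrees=True).as_matrix()
    t=M.T@d/300;print("at",s["tcp_pos"].round(1),"yaw",round(yaw(s),1),"shares",t.round(4),"rows>=",int(np.ceil(np.linalg.norm(d)/49)), "t",s["t"],"gap",round(s["finger_gap"],1))
E
python3 -m handwheel '[{"grip":1,"translation":[0,0,-0.04],"angular":[0,0,-0.0235]},{"grip":1,"translation":[0,0,-0.04],"angular":[0,0,-0.0235]},{"grip":1,"translation":[0,0,-0.04],"angular":[0,0,-0.0235]},{"grip":1,"translation":[0,0,-0.04],"angular":[0,0,-0.0235]},{"grip":1,"translation":[0,0,-0.04],"angular":[0,0,-0.0235]},{"grip":1,"translation":[0,0,-0.04],"angular":[0,0,-0.0235]},{"grip":1,"translation":[0,0,-0.04],"angular":[0,0,-0.0235]},{"grip":1,"translation":[0,0,-0.04],"angular":[0,0,-0.0235]}]' 20
python3 - <<'E'
from h import *
c=dict(np.load("top0.npz"));hsv=cv2.cvtColor(c["color"],cv2.COLOR_BGR2HSV)
m=cv2.inRange(hsv,(20,110,60),(35,255,255));m=cv2.morphologyEx(m,3,np.ones((5,5)));k=max(cv2.findContours(m,0,2)[0],key=cv2.contourArea)
w=np.array([ray(c,*p,28)[:2] for p in cv2.boxPoints(cv2.minAreaRect(k))]);print(w.mean(0).round(),w.round().tolist())
print(cams.camera("wrist")["T_tool_cam"].round(2),cams.camera("wrist")["vertical_fov"])
go(480,-300,340,90)
E
```

```text
t: 0.9
tcp_pos: [238.6, -577.2, 343.4]
orientation: [0.704, 0.71, 0.0, -0.001]
contact_force: [-0.2, -0.8, -0.4]
finger_gap: 86.9
[ 581. -190.] [[534.0, -105.0], [669.0, -147.0], [627.0, -277.0], [494.0, -233.0]]
[[   0.     -0.97   -0.24   65.36]
 [   1.      0.      0.     -1.33]
 [  -0.     -0.24    0.97 -139.19]
 [   0.      0.      0.      1.  ]] 65.37757931665425
turn deg 0.1 share 0.0003 rows>= 1
at [ 238.9 -578.3  344.9] yaw 90.1 shares [0.9276 0.8038 0.0142] rows>= 8 t 1.0 gap 87.0
```

```bash
python3 -m handwheel '[{"grip":1,"translation":[0.116,0.1,0],"angular":[0,0,0]},{"grip":1,"translation":[0.116,0.1,0],"angular":[0,0,0]},{"grip":1,"translation":[0.116,0.1,0],"angular":[0,0,0]},{"grip":1,"translation":[0.116,0.1,0],"angular":[0,0,0]},{"grip":1,"translation":[0.116,0.1,0],"angular":[0,0,0]},{"grip":1,"translation":[0.116,0.1,0],"angular":[0,0,0]},{"grip":1,"translation":[0.116,0.1,0],"angular":[0,0,0]},{"grip":1,"translation":[0.116,0.1,0],"angular":[0,0,0]},{"grip":1,"translation":[0,0,0],"angular":[0,0,0]},{"grip":1,"translation":[0,0,0],"angular":[0,0,0]}]'
cat >> h.py <<'E'
def shot(n):
    s=state();c=cams.camera("wrist");cv2.imwrite(f"pics/{n}.png",c["color"]);np.savez(n+".npz",s_q=s["orientation"],s_p=s["tcp_pos"],**c);return c,s
def load(n):
    c=dict(np.load(n+".npz"));return c,{"orientation":c["s_q"],"tcp_pos":c["s_p"]}
E
python3 - <<'E'
from h import *
c,s=shot("w1");print(s["tcp_pos"])
for n,x,y,z in [("blue",448,-384,28),("yellow",581,-190,28),("bronze",428,-198,26),("bolt",436,-89,10),("large",521,-38,15)]:
    M,o=pose(c,s);p=M.T@(np.array([x,y,z])-o);print(n,(p[:2]/p[2]*f(c)+[c["cx"],c["cy"]]).round())
E
```

```text
t: 2.0
tcp_pos: [478.2, -297.5, 342.7]
orientation: [0.706, 0.708, -0.0, -0.001]
contact_force: [0.1, -0.3, 0.9]
finger_gap: 86.7
[ 478.23722107 -297.5084369   342.65299781]
blue [237. 217.]
yellow [328.  89.]
bronze [222.  94.]
bolt [227.  14.]
large [289. -28.]
```

View pics/w1.png

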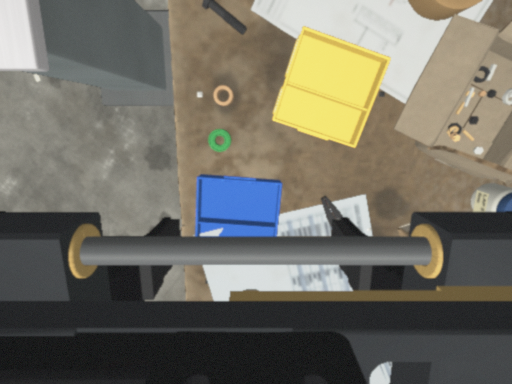

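```bash
python3 -m handwheel '[{"grip":1,"translation":[0.16,0,0],"angular":[0,0,0]},{"grip":1,"translation":[0.16,0,0],"angular":[0,0,0]},{"grip":1,"translation":[0.16,0,0],"angular":[0,0,0]},{"grip":1,"translation":[0.14,0,0],"angular":[0,0,0]},{"grip":1,"translation":[0,0,0],"angular":[0,0,0]},{"grip":1,"translation":[0,0,0],"angular":[0,0,0]},{"grip":1,"translation":[0,0,0],"angular":[0,0,0]}]'
cat >> h.py <<'E'
def blob(c,s,x,y,r,zlo,zhi):
    "points in height band near (x,y): min enclosing circle, min area rect, heights"
    P=cloud(c,s);m=(np.hypot(P[...,0]-x,P[...,1]-y)<r)&(P[...,2]>zlo)&(P[...,2]<zhi)&(c["z_map"]>0)
    q=P[m]
    if len(q)<10: return print("few",len(q))
    xy=q[:,:2].astype(np.float32);(cx,cy),(w,h),a=cv2.minAreaRect(xy);cc,rr=cv2.minEnclosingCircle(xy)
    print("n",len(q),"rect",round(cx,1),round(cy,1),"wh",round(w,1),round(h,1),"ang",round(a,1),"circ",np.round(cc,1),round(rr,1),"z90",np.percentile(q[:,2],90).round(1))
E
python3 - <<'E'
from h import *
c,s=load("w1")
blob(c,s,428,-198,30,12,40)
blob(c,s,581,-190,100,18,40)
blob(c,s,448,-384,100,18,40)
c,s=shot("w2");print(s["tcp_pos"])
for n,a in dict(bronze=(428,-198,30,12,40),brass=(430,40,40,20,50),large=(521,-38,45,7,30),small=(443,146,35,5,25),bolt=(436,-89,60,5,35),yellow=(581,-190,100,18,40)).items():
    print(n,end=" ");blob(c,s,*a)
E
```

```text
t: 2.75
tcp_pos: [477.7, -114.5, 343.5]
orientation: [0.707, 0.707, -0.0, 0.0]
contact_force: [-0.5, 0.6, 0.5]
finger_gap: 86.9
n 218 rect 429.5 -199.2 wh 26.5 27.6 ang 44.9 circ [ 429.4 -199.3] 14.0 z90 28.9
n 1877 rect 583.5 -190.6 wh 136.8 133.7 ang 72.3 circ [ 583.5 -190.8] 92.0 z90 31.3
n 1011 rect 448.8 -369.8 wh 100.2 135.5 ang 88.0 circ [ 448.9 -371.8] 81.4 z90 31.0
[ 477.67945853 -114.52347632  343.52552114]
bronze n 210 rect 429.6 -198.3 wh 26.9 27.1 ang 43.2 circ [ 429.7 -198.8] 14.1 z90 28.6
brass n 543 rect 431.5 38.3 wh 39.8 40.9 ang 45.6 circ [431.4  38.2] 20.6 z90 37.9
large n 868 rect 515.0 -45.6 wh 69.8 51.0 ang 45.8 circ [513.5 -44. ] 35.5 z90 17.7
small n 14 rect 443.7 112.7 wh 1.5 22.6 ang 89.6 circ [443.7 113.1] 11.3 z90 6.6
bolt n 630 rect 443.0 -87.1 wh 104.9 55.5 ang 6.0 circ [441.4 -87.7] 54.5 z90 18.1
yellow n 1034 rect 583.8 -188.6 wh 132.6 132.7 ang 72.2 circ [ 583.4 -190. ] 91.7 z90 31.2
```

View pics/w2.png

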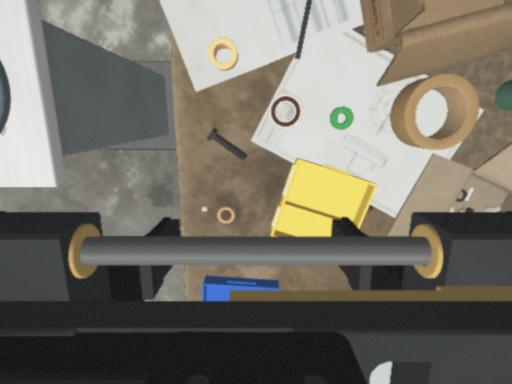

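Run:
```python
from h import *
c,s=load("w2")
g=cv2.cvtColor(c["color"],cv2.COLOR_BGR2GRAY)
m=np.zeros_like(g);m[120:170,200:255]=(g[120:170,200:255]<45)*255
k=max(cv2.findContours(m,0,2)[0],key=cv2.contourArea);b=cv2.boxPoints(cv2.minAreaRect(k));w=np.array([ray(c,*p,9,s)[:2] for p in b])
print("bolt",w.mean(0).round(1),w.round(1).tolist(),cv2.contourArea(k))
print("large px->",ray(c,286,111,15,s).round(1));blob(c,s,521,-38,30,13,25)
P=cloud(c,s)
for n,u,v in [("head",213,135),("shank",235,150)]: print(n,P[v,u].round(1))
q=P[:,:,:][(m>0)];xy=q[:,:2]-q[:,:2].mean(0);U,S,V=np.linalg.svd(xy,full_matrices=False);print(q.mean(0).round(1),np.degrees(np.arctan2(V[0,1],V[0,0])).round(1),np.ptp(xy@V[0]),np.ptp(xy@V[1]))
go(436,-88,110,145)
```

```text
Traceback (most recent call last):
ValueError: max() iterable argument is empty
```

Run:
```python
from h import *
c,s=load("w2")
g=cv2.cvtColor(c["color"],cv2.COLOR_BGR2GRAY)
roi=g[120:170,200:255];t,_=cv2.threshold(roi,0,255,cv2.THRESH_OTSU);t=min(t,70);print("t",t,roi.min())
m=np.zeros_like(g);m[120:170,200:255]=(roi<t)*255
k=max(cv2.findContours(m,0,2)[0],key=cv2.contourArea);b=cv2.boxPoints(cv2.minAreaRect(k));w=np.array([ray(c,*p,9,s)[:2] for p in b])
print("bolt",w.mean(0).round(1),w.round(1).tolist(),cv2.contourArea(k))
print("large px->",ray(c,286,111,15,s).round(1));blob(c,s,521,-38,30,13,25)
P=cloud(c,s)
for n,u,v in [("head",213,135),("shank",235,150)]: print(n,P[v,u].round(1))
go(436,-88,110,145)
```

```text
t 70 45
bolt [434.2 -88.2] [[406.3, -70.7], [413.1, -63.2], [462.1, -105.4], [455.3, -113.3]] 142.0
large px-> [522.9 -38.7  15. ]
n 740 rect 522.2 -39.0 wh 50.1 49.5 ang 0.8 circ [521.9 -39. ] 26.0 z90 17.8
head [412.5 -73.9  21.4]
shank [445.2 -97.   16.8]
turn deg -55.0 share -0.1529 rows>= 7
at [ 477.8 -114.6  343.5] yaw 90.0 shares [ 0.1653 -0.0068  0.7782] rows>= 5 t 2.8 gap 87.0
```

```bash
python3 -m handwheel '[{"grip":1,"translation":[0,0,0.1],"angular":[0,0,-0.0227]},{"grip":1,"translation":[0,0,0.1],"angular":[0,0,-0.0227]},{"grip":1,"translation":[0,0,0.1],"angular":[0,0,-0.0227]},{"grip":1,"translation":[0,0,0.1],"angular":[0,0,-0.0227]},{"grip":1,"translation":[0,0,0.1],"angular":[0,0,-0.0227]},{"grip":1,"translation":[0,0,0.1],"angular":[0,0,-0.0227]},{"grip":0,"translation":[0,0,0],"angular":[0,0,0]},{"grip":0,"translation":[0,0,0],"angular":[0,0,0]}]'
python3 -c "
from h import *
go(434.5,-88.5,28.5,139)"
```

```text
t: 3.6
tcp_pos: [477.8, -113.9, 163.4]
orientation: [0.351, 0.936, 0.0, -0.0]
contact_force: [-0.0, -0.4, -0.1]
finger_gap: 77.7
turn deg -0.1 share -0.0004 rows>= 1
at [ 477.8 -113.9  163.4] yaw 138.9 shares [ 0.164  -0.0306  0.4498] rows>= 3 t 3.6 gap 77.7
```

```bash
python3 -m handwheel '[{"grip":0,"translation":[0.08,-0.015,0],"angular":[0,0,0]},{"grip":0,"translation":[0.084,-0.0156,0],"angular":[0,0,0]},{"grip":0,"translation":[0,0,0.12],"angular":[0,0,0]},{"grip":0,"translation":[0,0,0.12],"angular":[0,0,0]},{"grip":0,"translation":[0,0,0.1],"angular":[0,0,0]},{"grip":0,"translation":[0,0,0],"angular":[0,0,0]},{"grip":0,"translation":[0,0,0],"angular":[0,0,0]}]'
python3 - <<'E'
from h import *
c,s=shot("w3");go(434.5,-88.5,28.5,139)
E
```

```text
t: 4.3
tcp_pos: [435.5, -88.2, 62.6]
orientation: [0.35, 0.937, -0.0, 0.001]
contact_force: [-0.5, 0.7, 0.5]
finger_gap: 43.9
turn deg 0.1 share 0.0002 rows>= 1
at [435.8 -88.3  63.1] yaw 139.1 shares [ 0.0032 -0.0035  0.1153] rows>= 1 t 4.35 gap 43.4
```

View pics/w3.png

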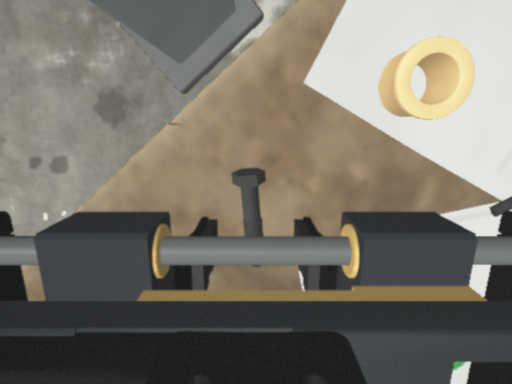

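```bash
python3 -m handwheel '[{"grip":0,"translation":[0.002,-0.0035,0.06],"angular":[0,0,0]},{"grip":0,"translation":[0,0,0.055],"angular":[0,0,0]},{"grip":0,"translation":[0,0,0],"angular":[0,0,0]},{"grip":-1,"translation":[0,0,0],"angular":[0,0,0]},{"grip":-1,"translation":[0,0,0],"angular":[0,0,0]},{"grip":-1,"translation":[0,0,0],"angular":[0,0,0]},{"grip":-1,"translation":[0,0,0],"angular":[0,0,0]},{"grip":-1,"translation":[0,0,0],"angular":[0,0,0]},{"grip":-1,"translation":[0,0,0],"angular":[0,0,0]},{"grip":-1,"translation":[0,0,-0.1],"angular":[0,0,0]},{"grip":-1,"translation":[0,0,-0.15],"angular":[0,0,0]},{"grip":-1,"translation":[0,0,-0.15],"angular":[0,0,0]}]' 30
python3 -c "
from h import *
go(455,361,160,161.6)"
```

```text
t: 5.55
tcp_pos: [432.3, -87.5, 147.6]
orientation: [0.349, 0.937, 0.0, -0.002]
contact_force: [0.5, -0.5, -0.3]
finger_gap: 11.0
turn deg -22.4 share -0.0624 rows>= 3
at [432.3 -87.5 147.6] yaw 139.2 shares [ 0.4003  1.4423 -0.0393] rows>= 10 t 5.55 gap 11.0
```

```bash
python3 -m handwheel '[{"grip":-1,"translation":[0,0,0],"angular":[0,0,-0.0208]},{"grip":-1,"translation":[0,0,0],"angular":[0,0,-0.0208]},{"grip":-1,"translation":[0,0,0],"angular":[0,0,-0.0208]},{"grip":-1,"translation":[0.04,0.144,-0.004],"angular":[0,0,0]},{"grip":-1,"translation":[0.04,0.144,-0.004],"angular":[0,0,0]},{"grip":-1,"translation":[0.04,0.144,-0.004],"angular":[0,0,0]},{"grip":-1,"translation":[0.04,0.144,-0.004],"angular":[0,0,0]},{"grip":-1,"translation":[0.04,0.144,-0.004],"angular":[0,0,0]},{"grip":-1,"translation":[0.04,0.144,-0.004],"angular":[0,0,0]}]'
python3 - <<'E'
from h import *
c=dict(np.load("top0.npz"))
for x,y in [(455,361),(448,-384),(583,-190)]: blob(c,None,x,y,100,18,45)
c,s=shot("w4");blob(c,s,455,361,100,18,40)
go(463,387,110,162)
E
```

```text
t: 6.45
tcp_pos: [446.0, 182.6, 154.1]
orientation: [0.16, 0.987, -0.0, -0.0]
contact_force: [1.3, -0.2, -0.5]
finger_gap: 11.4
n 689 rect 455.7 361.0 wh 135.7 132.2 ang 71.2 circ [456.  362.4] 91.2 z90 30.1
n 541 rect 446.7 -385.7 wh 135.8 133.4 ang 85.9 circ [ 447.  -387.7] 91.9 z90 29.1
n 446 rect 583.3 -189.4 wh 137.0 133.0 ang 72.5 circ [ 582.5 -189.5] 91.0 z90 29.8
n 7033 rect 454.8 358.7 wh 132.6 132.6 ang 70.9 circ [454.7 358.5] 90.3 z90 30.8
turn deg -0.2 share -0.0005 rows>= 1
at [446.7 188.5 154.6] yaw 161.8 shares [0.1529 0.6453 0.1516] rows>= 5 t 6.5 gap 11.2
```

View pics/w4.png

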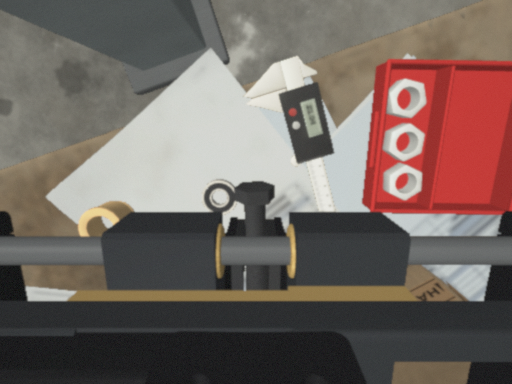

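```bash
python3 -m handwheel '[{"grip":-1,"translation":[0.0306,0.128,0],"angular":[0,0,0.0006]},{"grip":-1,"translation":[0.0306,0.128,0],"angular":[0,0,0.0006]},{"grip":-1,"translation":[0.0306,0.128,0],"angular":[0,0,0.0006]},{"grip":-1,"translation":[0.0306,0.128,0],"angular":[0,0,0]},{"grip":-1,"translation":[0.0306,0.128,0],"angular":[0,0,0]},{"grip":-1,"translation":[0,0,0.1],"angular":[0,0,0]},{"grip":-1,"translation":[0,0,0.1],"angular":[0,0,0]},{"grip":-1,"translation":[0,0,0],"angular":[0,0,0]},{"grip":-1,"translation":[0,0,0],"angular":[0,0,0]},{"grip":-1,"translation":[0,0,0],"angular":[0,0,0]}]'
python3 - <<'E'
from h import *
c,s=load("w4");blob(c,s,443,143,32,7,25)
go(463.7,385.5,33,161)
E
```

```text
t: 7.5
tcp_pos: [465.9, 377.4, 95.5]
orientation: [0.166, 0.986, 0.001, 0.001]
contact_force: [0.4, 0.7, -0.9]
finger_gap: 11.0
n 790 rect 441.5 146.6 wh 35.4 32.6 ang 59.3 circ [442.2 143.1] 20.5 z90 13.5
turn deg -0.1 share -0.0001 rows>= 1
at [465.9 377.4  95.5] yaw 160.9 shares [0.0158 0.0228 0.2082] rows>= 2 t 7.5 gap 11.0
```

```bash
python3 -m handwheel '[{"grip":-1,"translation":[0.0158,0.0228,0.06],"angular":[0,0,0]},{"grip":-1,"translation":[0,0,0.08],"angular":[0,0,0]},{"grip":-1,"translation":[0,0,0.066],"angular":[0,0,0]},{"grip":-1,"translation":[0,0,0],"angular":[0,0,0]},{"grip":-1,"translation":[0,0,0],"angular":[0,0,0]},{"grip":-0.5,"translation":[0,0,0],"angular":[0,0,0]},{"grip":-0.5,"translation":[0,0,0],"angular":[0,0,0]},{"grip":-0.5,"translation":[0,0,0],"angular":[0,0,0]},{"grip":-0.5,"translation":[0,0,0],"angular":[0,0,0]},{"grip":-0.5,"translation":[0,0,-0.1],"angular":[0,0,0]},{"grip":-0.5,"translation":[0,0,-0.16],"angular":[0,0,0]},{"grip":-0.5,"translation":[0,0,-0.16],"angular":[0,0,0]}]'
python3 -c "
from h import *
go(442,144.5,160,161)"
```

```text
t: 8.7
tcp_pos: [462.0, 385.0, 159.1]
orientation: [0.165, 0.986, -0.001, -0.001]
contact_force: [0.6, 0.4, -0.5]
finger_gap: 21.9
turn deg -0.0 share -0.0001 rows>= 1
at [462.  385.  159.1] yaw 161.0 shares [-0.1979 -0.7798 -0.0019] rows>= 5 t 8.7 gap 21.9
```

```bash
python3 -m handwheel '[{"grip":0.2,"translation":[-0.035,-0.155,0],"angular":[0,0,0]},{"grip":0.2,"translation":[-0.035,-0.155,0],"angular":[0,0,0]},{"grip":0.2,"translation":[-0.035,-0.155,0],"angular":[0,0,0]},{"grip":0.2,"translation":[-0.035,-0.155,0],"angular":[0,0,0]},{"grip":0.2,"translation":[-0.035,-0.155,0],"angular":[0,0,0]},{"grip":0.2,"translation":[0,0,0],"angular":[0,0,0]},{"grip":0.2,"translation":[0,0,0],"angular":[0,0,0]},{"grip":0.2,"translation":[0,0,0],"angular":[0,0,0]},{"grip":0.2,"translation":[0,0,0],"angular":[0,0,0]}]'
python3 - <<'E'
from h import *
c,s=shot("w5")
blob(c,s,443,146,26,7,25)
c2=cams.camera("top");
for cc,n in((c2["color"],"top5"),): cv2.imwrite("pics/top5.png",cv2.resize(cc[170:250,85:285],None,fx=3.5,fy=3.5,interpolation=3))
P=cloud(c2)
M,o=pose(c2)
blob(c2,None,463,385,32,6,40)
go(442,146.5,29,161)
E
```

```text
t: 9.6
tcp_pos: [436.8, 149.8, 158.5]
orientation: [0.164, 0.986, 0.0, 0.0]
contact_force: [-0.2, 1.0, 1.1]
finger_gap: 52.0
n 834 rect 442.0 146.1 wh 36.8 35.1 ang 25.0 circ [440.5 145.1] 21.2 z90 13.6
few 0
turn deg 0.1 share 0.0003 rows>= 1
at [436.6 149.8 158.4] yaw 161.1 shares [-0.0206 -0.0046  0.4314] rows>= 3 t 9.7 gap 52.0
```

View pics/top5.png

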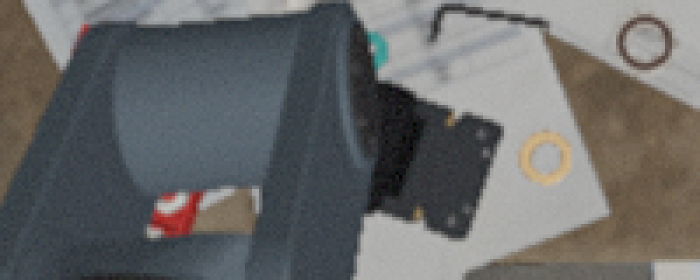

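```bash
python3 -m handwheel '[{"grip":0.2,"translation":[-0.0206,-0.0046,0.07],"angular":[0,0,0]},{"grip":0.2,"translation":[0,0,0.14],"angular":[0,0,0]},{"grip":0.2,"translation":[0,0,0.14],"angular":[0,0,0]},{"grip":0.2,"translation":[0,0,0.086],"angular":[0,0,0]},{"grip":0.2,"translation":[0,0,0],"angular":[0,0,0]},{"grip":-1,"translation":[0,0,0],"angular":[0,0,0]},{"grip":-1,"translation":[0,0,0],"angular":[0,0,0]},{"grip":-1,"translation":[0,0,0],"angular":[0,0,0]},{"grip":-1,"translation":[0,0,0],"angular":[0,0,0]},{"grip":-1,"translation":[0,0,0],"angular":[0,0,0]},{"grip":-1,"translation":[0,0,0],"angular":[0,0,0]}]' 30
python3 -c "
from h import *
go(450,-385,180,86)"
```

```text
t: 10.8
tcp_pos: [442.0, 145.2, 27.8]
orientation: [0.165, 0.986, 0.0, 0.0]
contact_force: [0.4, 0.4, -0.6]
finger_gap: 33.7
turn deg 75.0 share 0.2083 rows>= 9
at [442.  145.2  27.8] yaw 161.0 shares [-1.7611  0.15   -0.5075] rows>= 12 t 10.8 gap 33.7
```

Gripped (33.7 mm for a 35 mm part, like the bolt's 1 mm offset). Lift and turn.

```bash
python3 -m handwheel '[{"grip":-1,"translation":[0,0,-0.1],"angular":[0,0,0]},{"grip":-1,"translation":[0,0,-0.1],"angular":[0,0,0]},{"grip":-1,"translation":[0,0,-0.1],"angular":[0,0,0.023]},{"grip":-1,"translation":[0,0,-0.1],"angular":[0,0,0.023]},{"grip":-1,"translation":[0,0,-0.1],"angular":[0,0,0.023]},{"grip":-1,"translation":[0,0,0],"angular":[0,0,0.023]},{"grip":-1,"translation":[0,0,0],"angular":[0,0,0.023]},{"grip":-1,"translation":[0,0,0],"angular":[0,0,0.023]},{"grip":-1,"translation":[0,0,0],"angular":[0,0,0.023]},{"grip":-1,"translation":[0,0,0],"angular":[0,0,0.023]},{"grip":-1,"translation":[0,0,0],"angular":[0,0,0.023]}]'
python3 -m handwheel '[{"grip":-1,"translation":[-0.15,0.01,0],"angular":[0,0,0]},{"grip":-1,"translation":[-0.16,0.01,0],"angular":[0,0,0]},{"grip":-1,"translation":[-0.16,0.01,0],"angular":[0,0,0]},{"grip":-1,"translation":[-0.16,0.01,0],"angular":[0,0,0]},{"grip":-1,"translation":[-0.16,0.01,0],"angular":[0,0,0]},{"grip":-1,"translation":[-0.16,0.01,0],"angular":[0,0,0]},{"grip":-1,"translation":[-0.16,0.01,0],"angular":[0,0,0]},{"grip":-1,"translation":[-0.16,0.01,0],"angular":[0,0,0]},{"grip":-1,"translation":[-0.16,0.01,0],"angular":[0,0,0]},{"grip":-1,"translation":[-0.16,0.01,0],"angular":[0,0,0]},{"grip":-1,"translation":[-0.16,0.01,0],"angular":[0,0,0]}]'
python3 - <<'E'
from h import *
c=cams.camera("top");blob(c,None,463,385,32,10,40)
cv2.imwrite("pics/top6.png",cv2.resize(c["color"][170:250,85:285],None,fx=3,fy=3,interpolation=3))
go(450,-440,180,86)
E
```

```text
t: 11.9
tcp_pos: [441.5, 145.1, 177.6]
orientation: [0.731, 0.683, -0.0, -0.0]
contact_force: [-0.5, -0.7, -1.5]
finger_gap: 33.8
t: 13.0
tcp_pos: [441.7, -382.6, 177.5]
orientation: [0.729, 0.685, 0.0, -0.0]
contact_force: [1.4, 0.1, -0.3]
finger_gap: 34.0
n 111 rect 462.0 387.2 wh 50.7 46.6 ang 19.7 circ [463.1 383.6] 30.8 z90 22.5
turn deg 0.2 share 0.0006 rows>= 1
at [ 443.  -392.7  178.3] yaw 86.2 shares [-0.1558  0.0344 -0.0039] rows>= 1 t 13.05 gap 33.9
```

View pics/top6.png

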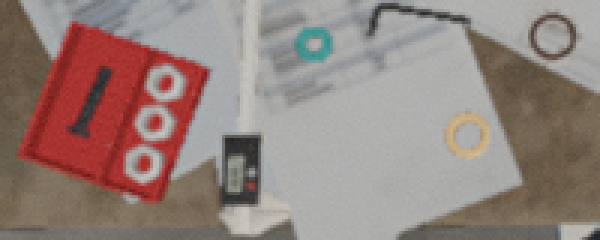

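```bash
python3 -m handwheel '[{"grip":-1,"translation":[-0.11,0.02,0],"angular":[0,0,0]},{"grip":-1,"translation":[-0.11,0.02,0],"angular":[0,0,0]},{"grip":-1,"translation":[0,0,0],"angular":[0,0,0]},{"grip":-1,"translation":[0,0,0],"angular":[0,0,0]},{"grip":-1,"translation":[0,0,0],"angular":[0,0,0]},{"grip":-1,"translation":[0,0,0],"angular":[0,0,0]}]'
python3 - <<'E'
from h import *
c,s=shot("w7");blob(c,s,447,-385,100,18,40);blob(c,s,447,-385,100,1,10);go(450,-420,120,86)
P=cloud(c,s)
for n,lo,hi,z in [("blue",(100,120,40),(125,255,255),28)]:
    m=cv2.inRange(cv2.cvtColor(c["color"],cv2.COLOR_BGR2HSV),lo,hi);k=max(cv2.findContours(m,0,2)[0],key=cv2.contourArea)
    b=cv2.boxPoints(cv2.minAreaRect(k));print(b.round().tolist(),[ray(c,*p,28,s)[:2].round(1).tolist() for p in b])
E
```

```text
t: 13.65
tcp_pos: [450.2, -445.7, 177.5]
orientation: [0.728, 0.685, 0.0, -0.001]
contact_force: [0.2, 0.0, -0.1]
finger_gap: 33.8
n 4287 rect 447.5 -388.6 wh 136.9 132.9 ang 86.2 circ [ 446.9 -388.7] 92.2 z90 31.1
n 24383 rect 448.9 -383.7 wh 196.0 197.1 ang 1.1 circ [ 447. -385.] 100.0 z90 5.9
turn deg 0.5 share 0.0014 rows>= 1
at [ 450.3 -446.   177.6] yaw 86.5 shares [ 0.0861 -0.0068  0.1922] rows>= 2 t 13.7 gap 33.8
[[177.0, 51.0], [324.0, 51.0], [324.0, 195.0], [177.0, 195.0]] [[386.7, -317.9], [517.3, -325.8], [516.6, -458.3], [370.5, -449.5]]
```

View pics/w7.png

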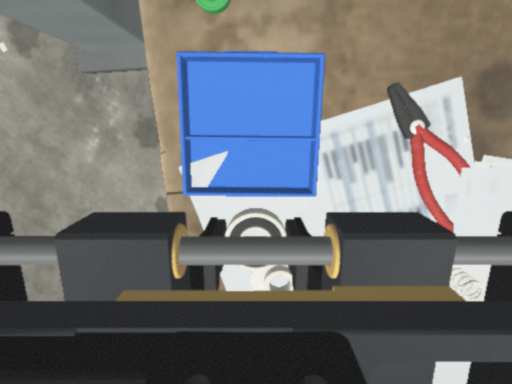

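Run:
```python
from h import *
c,s=load("w7")
for n,u,v,z in [("divider",252,136,26),("+y rim outer",252,52,28),("-y rim outer",247,195,28),("-x outer",178,90,28),("+x outer",324,90,28)]: print(n,ray(c,u,v,z,s).round(1))
P=cloud(c,s)
for u,v in [(205,165),(215,160),(192,178),(186,172),(270,165),(270,100)]: print(u,v,P[v,u].round(1))
C=np.array([447.3,-387.2]);a=np.radians(-4);M=np.array([[np.cos(a),-np.sin(a)],[np.sin(a),np.cos(a)]])
for p in [(18,-36.5),(0,27)]: print(p,C+M@p)
t=C+M@[18,-36.5];go(*t,90,86)
```

```text
divider [ 448.6 -396.4   26. ]
+y rim outer [ 453.3 -322.8   28. ]
-y rim outer [ 440.1 -453.7   28. ]
-x outer [ 383.5 -350.8   28. ]
+x outer [ 517.1 -358.8   28. ]
205 165 [ 397.5 -424.2    6.9]
215 160 [ 408.4 -419.7    6.6]
192 178 [ 382.6 -437.     7.6]
186 172 [ 382.1 -427.    28.2]
270 165 [ 465.3 -428.6    5. ]
270 100 [ 468.5 -363.3    4.6]
(18, -36.5) [ 462.71004161 -424.86670436]
(0, 27) [ 449.18342479 -360.26577064]
turn deg 0.5 share 0.0014 rows>= 1
at [ 450.3 -446.   177.6] yaw 86.5 shares [0.0728 0.0366 0.2922] rows>= 2 t 13.7 gap 33.8
```

```bash
python3 -m handwheel '[{"grip":-1,"translation":[0.036,0.018,0.04],"angular":[0,0,0.0014]},{"grip":-1,"translation":[0.036,0.018,0.1],"angular":[0,0,0]},{"grip":-1,"translation":[0,0,0.1],"angular":[0,0,0]},{"grip":-1,"translation":[0,0,0.05],"angular":[0,0,0]},{"grip":-1,"translation":[0,0,0],"angular":[0,0,0]},{"grip":-1,"translation":[0,0,0],"angular":[0,0,0]},{"grip":-1,"translation":[0,0,0],"angular":[0,0,0]}]'
python3 - <<'E'
from h import *
go(462.7,-425.2,32,86)
E
```

```text
t: 14.4
tcp_pos: [463.3, -427.6, 92.0]
orientation: [0.732, 0.682, -0.0, 0.001]
contact_force: [0.3, -0.6, -0.5]
finger_gap: 33.8
turn deg -0.1 share -0.0002 rows>= 1
at [ 463.3 -427.6   92. ] yaw 85.9 shares [ 0.0082 -0.0028  0.2   ] rows>= 2 t 14.4 gap 33.8
```

```bash
python3 -m handwheel '[{"grip":-1,"translation":[0.0082,-0.0028,0.05],"angular":[0,0,0]},{"grip":-1,"translation":[0,0,0.08],"angular":[0,0,0]},{"grip":-1,"translation":[0,0,0.07],"angular":[0,0,0]},{"grip":-1,"translation":[0,0,0],"angular":[0,0,0]},{"grip":-1,"translation":[0,0,0],"angular":[0,0,0]},{"grip":0.03,"translation":[0,0,0],"angular":[0,0,0]},{"grip":0.03,"translation":[0,0,0],"angular":[0,0,0]},{"grip":0.03,"translation":[0,0,0],"angular":[0,0,0]},{"grip":0.03,"translation":[0,0,-0.1],"angular":[0,0,0]},{"grip":0.03,"translation":[0,0,-0.16],"angular":[0,0,0]},{"grip":0.03,"translation":[0,0,-0.16],"angular":[0,0,0]}]'
python3 -c "
from h import *
go(429.5,-199,160,72)"
```

```text
t: 15.5
tcp_pos: [461.4, -423.6, 157.6]
orientation: [0.732, 0.682, 0.0, -0.001]
contact_force: [-0.1, -0.9, -0.9]
finger_gap: 44.8
turn deg 13.9 share 0.0387 rows>= 2
at [ 461.4 -423.6  157.6] yaw 85.9 shares [ 0.6792 -0.3326 -0.0067] rows>= 5 t 15.5 gap 44.8
```

```bash
python3 -m handwheel '[{"grip":0.2,"translation":[0,0,0],"angular":[0,0,0.0194]},{"grip":0.2,"translation":[0,0,0],"angular":[0,0,0.0194]},{"grip":0.2,"translation":[0.136,-0.0665,0],"angular":[0,0,0]},{"grip":0.2,"translation":[0.136,-0.0665,0],"angular":[0,0,0]},{"grip":0.2,"translation":[0.136,-0.0665,0],"angular":[0,0,0]},{"grip":0.2,"translation":[0.136,-0.0665,0],"angular":[0,0,0]},{"grip":0.2,"translation":[0.136,-0.0665,0],"angular":[0,0,0]},{"grip":0.2,"translation":[0,0,0],"angular":[0,0,0]},{"grip":0.2,"translation":[0,0,0],"angular":[0,0,0]},{"grip":0.2,"translation":[0,0,0],"angular":[0,0,0]},{"grip":0.2,"translation":[0,0,0],"angular":[0,0,0]}]'
python3 - <<'E'
from h import *
go(429.5,-199,35,72)
E
```

```text
t: 16.6
tcp_pos: [430.9, -200.9, 156.9]
orientation: [0.809, 0.587, 0.0, 0.001]
contact_force: [0.2, -0.1, 0.1]
finger_gap: 52.0
turn deg -0.1 share -0.0003 rows>= 1
at [ 430.9 -200.9  156.9] yaw 71.9 shares [ 0.0049 -0.0073  0.4064] rows>= 3 t 16.6 gap 52.0
```

```bash
python3 -m handwheel '[{"grip":0.2,"translation":[0.0049,-0.0073,0.08],"angular":[0,0,0]},{"grip":0.2,"translation":[0,0,0.14],"angular":[0,0,0]},{"grip":0.2,"translation":[0,0,0.14],"angular":[0,0,0]},{"grip":0.2,"translation":[0,0,0.053],"angular":[0,0,0]},{"grip":0.2,"translation":[0,0,0],"angular":[0,0,0]},{"grip":-1,"translation":[0,0,0],"angular":[0,0,0]},{"grip":-1,"translation":[0,0,0],"angular":[0,0,0]},{"grip":-1,"translation":[0,0,0],"angular":[0,0,0]},{"grip":-1,"translation":[0,0,0],"angular":[0,0,0]},{"grip":-1,"translation":[0,0,0],"angular":[0,0,0]},{"grip":-1,"translation":[0,0,0],"angular":[0,0,0]}]'
python3 - <<'E'
from h import *
C=np.array([583.2,-190]);a=np.radians(-18);M=np.array([[np.cos(a),-np.sin(a)],[np.sin(a),np.cos(a)]])
for p in [(0,-36.5),(0,27)]: print(p,C+M@p)
go(*(C+M@[0,-36.5]),120,72)
E
```

```text
t: 17.7
tcp_pos: [429.3, -197.8, 33.8]
orientation: [0.809, 0.588, 0.0, 0.001]
contact_force: [0.3, -1.1, 6.5]
finger_gap: 27.1
(0, -36.5) [ 571.92087971 -224.71356284]
(0, 27) [ 591.54345885 -164.32147406]
turn deg -0.0 share -0.0 rows>= 1
at [ 429.3 -197.8   33.8] yaw 72.0 shares [ 0.0613  0.4806 -0.2861] rows>= 4 t 17.7 gap 27.1
```

```bash
python3 -m handwheel '[{"grip":-1,"translation":[0,0,-0.09],"angular":[0,0,0]},{"grip":-1,"translation":[0,0,-0.15],"angular":[0,0,0]},{"grip":-1,"translation":[0,0,-0.05],"angular":[0,0,0]},{"grip":-1,"translation":[0.0153,0.12,0],"angular":[0,0,0]},{"grip":-1,"translation":[0.0153,0.12,0],"angular":[0,0,0]},{"grip":-1,"translation":[0.0153,0.12,0],"angular":[0,0,0]},{"grip":-1,"translation":[0.0153,0.12,0],"angular":[0,0,0]},{"grip":-1,"translation":[0,0,0],"angular":[0,0,0]},{"grip":-1,"translation":[0,0,0],"angular":[0,0,0]},{"grip":-1,"translation":[0,0,0],"angular":[0,0,0]},{"grip":-1,"translation":[0,0,0],"angular":[0,0,0]}]'
python3 - <<'E'
from h import *
go(571.9,-224.7,37,72)
c,s=shot("w8");blob(c,s,583,-190,100,20,40)
E
```

```text
t: 18.8
tcp_pos: [569.5, -223.6, 119.5]
orientation: [0.809, 0.588, -0.0, -0.001]
contact_force: [-0.1, 0.2, -1.2]
finger_gap: 26.4
turn deg -0.0 share -0.0001 rows>= 1
at [ 569.5 -223.6  119.5] yaw 72.0 shares [-0.001   0.0094  0.2748] rows>= 2 t 18.8 gap 26.4
n 4827 rect 584.3 -188.7 wh 131.3 132.9 ang 72.2 circ [ 585.6 -184.1] 87.0 z90 31.0
```

View pics/w8.png

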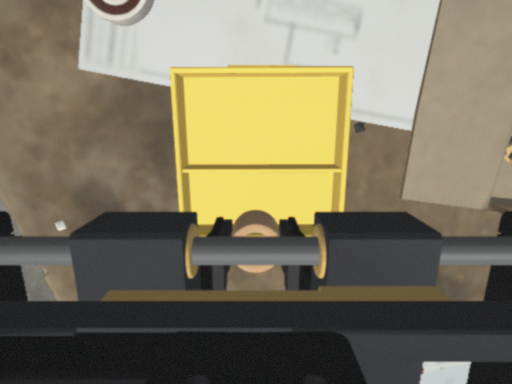

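```bash
python3 -m handwheel '[{"grip":-1,"translation":[0,0.0094,0.08],"angular":[0,0,0]},{"grip":-1,"translation":[0,0,0.1],"angular":[0,0,0]},{"grip":-1,"translation":[0,0,0.06],"angular":[0,0,0]},{"grip":-1,"translation":[0,0,0.03],"angular":[0,0,0]},{"grip":-1,"translation":[0,0,0],"angular":[0,0,0]},{"grip":-1,"translation":[0,0,0],"angular":[0,0,0]}]'
python3 -c "
from h import *
go(571.9,-224.7,37,72);print(state()['contact_force'])"
```

```text
t: 19.45
tcp_pos: [573.9, -225.4, 39.3]
orientation: [0.809, 0.588, 0.0, 0.0]
contact_force: [0.5, -1.0, -1.1]
finger_gap: 26.7
turn deg -0.0 share -0.0001 rows>= 1
at [ 573.9 -225.4   39.3] yaw 72.0 shares [ 0.0003 -0.0072  0.0075] rows>= 1 t 19.45 gap 26.7
[ 0.52521323 -1.0399909  -1.12353586]
```

```bash
python3 -m handwheel '[{"grip":-1,"translation":[0,0,0.007],"angular":[0,0,0]},{"grip":-1,"translation":[0,0,0],"angular":[0,0,0]},{"grip":-1,"translation":[0,0,0],"angular":[0,0,0]},{"grip":-0.05,"translation":[0,0,0],"angular":[0,0,0]},{"grip":-0.05,"translation":[0,0,0],"angular":[0,0,0]},{"grip":-0.05,"translation":[0,0,0],"angular":[0,0,0]},{"grip":-0.05,"translation":[0,0,0],"angular":[0,0,0]},{"grip":-0.05,"translation":[0,0,-0.1],"angular":[0,0,0]},{"grip":-0.05,"translation":[0,0,-0.15],"angular":[0,0,0]},{"grip":-0.05,"translation":[0,0,-0.15],"angular":[0,0,0]}]'
python3 -c "
from h import *
go(431.4,38.2,160,72)"
```

```text
t: 20.45
tcp_pos: [573.2, -224.8, 157.2]
orientation: [0.809, 0.588, -0.0, -0.001]
contact_force: [-0.1, 0.5, 0.4]
finger_gap: 41.1
turn deg -0.0 share -0.0001 rows>= 1
at [ 573.2 -224.8  157.2] yaw 72.0 shares [ 0.6879 -0.7204 -0.0075] rows>= 7 t 20.45 gap 41.1
```

```bash
python3 -m handwheel '[{"grip":0.65,"translation":[0.098,-0.103,0],"angular":[0,0,0]},{"grip":0.65,"translation":[0.098,-0.103,0],"angular":[0,0,0]},{"grip":0.65,"translation":[0.098,-0.103,0],"angular":[0,0,0]},{"grip":0.65,"translation":[0.098,-0.103,0],"angular":[0,0,0]},{"grip":0.65,"translation":[0.098,-0.103,0],"angular":[0,0,0]},{"grip":0.65,"translation":[0.098,-0.103,0],"angular":[0,0,0]},{"grip":0.65,"translation":[0.098,-0.103,0],"angular":[0,0,0]},{"grip":0.65,"translation":[0,0,0],"angular":[0,0,0]},{"grip":0.65,"translation":[0,0,0],"angular":[0,0,0]},{"grip":0.65,"translation":[0,0,0],"angular":[0,0,0]},{"grip":0.65,"translation":[0,0,0],"angular":[0,0,0]}]'
python3 - <<'E'
from h import *
c=cams.camera("top");blob(c,None,573,-226,30,14,45);blob(c,None,461,-424,24,9,40)
go(431.4,38.2,28.5,72)
E
```

```text
t: 21.55
tcp_pos: [433.1, 36.4, 156.8]
orientation: [0.81, 0.587, 0.001, 0.001]
contact_force: [-0.6, 0.1, 1.4]
finger_gap: 71.5
n 102 rect 571.5 -225.6 wh 58.9 31.5 ang 75.4 circ [ 573.2 -226.2] 29.9 z90 29.9
n 113 rect 460.9 -424.9 wh 30.3 35.7 ang 0.1 circ [ 461.2 -425.5] 18.5 z90 14.9
turn deg -0.1 share -0.0003 rows>= 1
at [432.8  36.4 156.7] yaw 71.9 shares [ 0.0042 -0.0068  0.4273] rows>= 3 t 21.6 gap 71.9
```

Small bearing at (461,−425), in the bay. Now grip the brass bush.

```bash
python3 -m handwheel '[{"grip":0.65,"translation":[0.0042,-0.0068,0.09],"angular":[0,0,0]},{"grip":0.65,"translation":[0,0,0.14],"angular":[0,0,0]},{"grip":0.65,"translation":[0,0,0.14],"angular":[0,0,0]},{"grip":0.65,"translation":[0,0,0.057],"angular":[0,0,0]},{"grip":0.65,"translation":[0,0,0],"angular":[0,0,0]},{"grip":-1,"translation":[0,0,0],"angular":[0,0,0]},{"grip":-1,"translation":[0,0,0],"angular":[0,0,0]},{"grip":-1,"translation":[0,0,0],"angular":[0,0,0]},{"grip":-1,"translation":[0,0,0],"angular":[0,0,0]},{"grip":-1,"translation":[0,0,0],"angular":[0,0,0]},{"grip":-1,"translation":[0,0,0],"angular":[0,0,0]}]' 35
python3 -m handwheel '[{"grip":-1,"translation":[0,0,-0.09],"angular":[0,0,0]},{"grip":-1,"translation":[0,0,-0.14],"angular":[0,0,0]},{"grip":-1,"translation":[0,0,-0.14],"angular":[0,0,0]},{"grip":-1,"translation":[0,0,-0.06],"angular":[0,0,0]}]'
python3 - <<'E'
from h import *
go(591.8,-164,150,72)
E
```

```text
t: 22.7
tcp_pos: [430.9, 39.1, 28.8]
orientation: [0.809, 0.588, 0.001, 0.001]
contact_force: [-0.2, -0.7, 1.6]
finger_gap: 37.8
t: 23.1
tcp_pos: [430.9, 39.3, 160.4]
orientation: [0.809, 0.588, 0.001, 0.001]
contact_force: [0.8, -0.2, -1.7]
finger_gap: 37.3
turn deg 0.0 share 0.0 rows>= 1
at [430.9  39.3 160.4] yaw 72.0 shares [-0.4789  0.7194  0.0371] rows>= 6 t 23.1 gap 37.3
```

```bash
python3 -m handwheel '[{"grip":-1,"translation":[-0.08,0.12,0],"angular":[0,0,0]},{"grip":-1,"translation":[-0.08,0.12,0],"angular":[0,0,0]},{"grip":-1,"translation":[-0.08,0.12,0],"angular":[0,0,0]},{"grip":-1,"translation":[-0.08,0.12,0],"angular":[0,0,0]},{"grip":-1,"translation":[-0.08,0.12,0],"angular":[0,0,0]},{"grip":-1,"translation":[-0.08,0.12,0],"angular":[0,0,0]},{"grip":-1,"translation":[0,0,0],"angular":[0,0,0]},{"grip":-1,"translation":[0,0,0],"angular":[0,0,0]},{"grip":-1,"translation":[0,0,0],"angular":[0,0,0]},{"grip":-1,"translation":[0,0,0],"angular":[0,0,0]}]'
python3 - <<'E'
from h import *
go(591.8,-164,32.5,72)
c,s=shot("w9")
E
```

```text
t: 24.1
tcp_pos: [589.7, -162.9, 157.1]
orientation: [0.809, 0.588, -0.001, -0.001]
contact_force: [0.0, -0.7, -1.2]
finger_gap: 37.4
turn deg 0.0 share 0.0001 rows>= 1
at [ 589.7 -162.9  157.1] yaw 72.0 shares [-0.0014  0.0087  0.4155] rows>= 3 t 24.1 gap 37.4
```

View pics/w9.png

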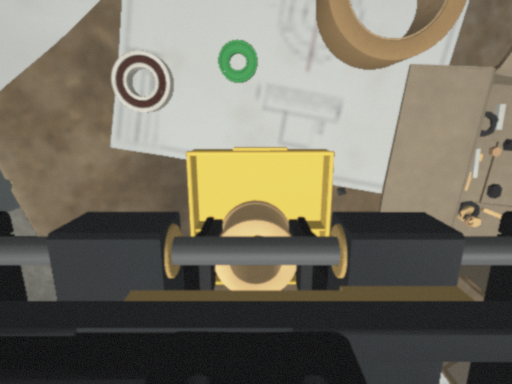

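```bash
python3 -m handwheel '[{"grip":-1,"translation":[0,0.007,0.12],"angular":[0,0,0]},{"grip":-1,"translation":[0,0,0.14],"angular":[0,0,0]},{"grip":-1,"translation":[0,0,0.08],"angular":[0,0,0]},{"grip":-1,"translation":[0,0,0.05],"angular":[0,0,0]},{"grip":-1,"translation":[0,0,0.018],"angular":[0,0,0]},{"grip":-1,"translation":[0,0,0],"angular":[0,0,0]},{"grip":-1,"translation":[0,0,0],"angular":[0,0,0]}]'
python3 -c "
from h import *
go(591.8,-164,32.5,72);print(state()['contact_force'])"
```

```text
t: 24.85
tcp_pos: [594.1, -165.4, 36.5]
orientation: [0.809, 0.588, 0.001, 0.001]
contact_force: [1.3, 0.1, -1.7]
finger_gap: 37.3
turn deg -0.0 share -0.0 rows>= 1
at [ 594.1 -165.4   36.5] yaw 72.0 shares [ 0.0022 -0.0087  0.0132] rows>= 1 t 24.85 gap 37.3
[ 1.26340612  0.08945462 -1.69033678]
```

```bash
python3 -m handwheel '[{"grip":-1,"translation":[0,0,0.012],"angular":[0,0,0]},{"grip":-1,"translation":[0,0,0],"angular":[0,0,0]},{"grip":-1,"translation":[0,0,0],"angular":[0,0,0]},{"grip":0.25,"translation":[0,0,0],"angular":[0,0,0]},{"grip":0.25,"translation":[0,0,0],"angular":[0,0,0]},{"grip":0.25,"translation":[0,0,0],"angular":[0,0,0]},{"grip":0.25,"translation":[0,0,0],"angular":[0,0,0]},{"grip":0.25,"translation":[0,0,-0.1],"angular":[0,0,0]},{"grip":0.25,"translation":[0,0,-0.15],"angular":[0,0,0]},{"grip":0.25,"translation":[0,0,-0.15],"angular":[0,0,0]}]'
python3 - <<'E'
from h import *
c,s=load("w9");blob(c,s,522,-39,32,10,25)
go(522.2,-39,160,86)
E
```

```text
t: 25.85
tcp_pos: [592.4, -164.9, 152.1]
orientation: [0.809, 0.588, -0.001, -0.001]
contact_force: [0.2, -0.3, 0.5]
finger_gap: 54.4
n 2395 rect 522.0 -39.2 wh 51.0 51.7 ang 72.0 circ [521.9 -38.9] 26.4 z90 17.7
turn deg -14.0 share -0.039 rows>= 2
at [ 592.4 -164.9  152.1] yaw 72.0 shares [ 0.4022 -0.2628 -0.0254] rows>= 3 t 25.85 gap 54.4
```

```bash
python3 -m handwheel '[{"grip":0.8,"translation":[0,0,0],"angular":[0,0,-0.0195]},{"grip":0.8,"translation":[0,0,0],"angular":[0,0,-0.0195]},{"grip":0.8,"translation":[0.134,-0.0876,0],"angular":[0,0,0]},{"grip":0.8,"translation":[0.134,-0.0876,0],"angular":[0,0,0]},{"grip":0.8,"translation":[0.134,-0.0876,0],"angular":[0,0,0]},{"grip":0.8,"translation":[0,0,0],"angular":[0,0,0]},{"grip":0.8,"translation":[0,0,0],"angular":[0,0,0]},{"grip":0.8,"translation":[0,0,0],"angular":[0,0,0]},{"grip":0.8,"translation":[0,0,0],"angular":[0,0,0]}]'
python3 -c "
from h import *
go(522.1,-39,29,86)"
```

```text
t: 26.75
tcp_pos: [524.1, -40.6, 151.7]
orientation: [0.732, 0.682, 0.0, 0.001]
contact_force: [-1.0, 0.3, -0.6]
finger_gap: 78.5
turn deg -0.0 share -0.0001 rows>= 1
at [524.1 -40.6 151.7] yaw 86.0 shares [ 0.0051 -0.0077  0.4091] rows>= 3 t 26.75 gap 78.5
```

```bash
python3 -m handwheel '[{"grip":0.8,"translation":[0.0051,-0.0077,0.08],"angular":[0,0,0]},{"grip":0.8,"translation":[0,0,0.14],"angular":[0,0,0]},{"grip":0.8,"translation":[0,0,0.13],"angular":[0,0,0]},{"grip":0.8,"translation":[0,0,0.059],"angular":[0,0,0]},{"grip":0.8,"translation":[0,0,0],"angular":[0,0,0]},{"grip":-1,"translation":[0,0,0],"angular":[0,0,0]},{"grip":-1,"translation":[0,0,0],"angular":[0,0,0]},{"grip":-1,"translation":[0,0,0],"angular":[0,0,0]},{"grip":-1,"translation":[0,0,0],"angular":[0,0,0]},{"grip":-1,"translation":[0,0,0],"angular":[0,0,0]},{"grip":-1,"translation":[0,0,0],"angular":[0,0,0]}]' 35
python3 -m handwheel '[{"grip":-1,"translation":[0,0,-0.09],"angular":[0,0,0]},{"grip":-1,"translation":[0,0,-0.14],"angular":[0,0,0]},{"grip":-1,"translation":[0,0,-0.14],"angular":[0,0,0]},{"grip":-1,"translation":[0,0,-0.06],"angular":[0,0,0]}]'
python3 - <<'E'
from h import *
go(449.2,-360.5,160,86)
E
```

```text
t: 27.85
tcp_pos: [521.0, -37.9, 29.2]
orientation: [0.731, 0.682, 0.0, 0.001]
contact_force: [-1.1, -0.6, 1.3]
finger_gap: 51.5
t: 28.25
tcp_pos: [521.8, -37.8, 161.2]
orientation: [0.731, 0.682, 0.001, 0.002]
contact_force: [0.5, 0.3, -0.6]
finger_gap: 50.6
turn deg 0.0 share 0.0001 rows>= 1
at [521.8 -37.8 161.2] yaw 86.0 shares [-1.0899 -0.1665  0.0042] rows>= 7 t 28.25 gap 50.6
```

```bash
python3 -m handwheel '[{"grip":-1,"translation":[-0.136,-0.0208,0],"angular":[0,0,0]},{"grip":-1,"translation":[-0.136,-0.0208,0],"angular":[0,0,0]},{"grip":-1,"translation":[-0.136,-0.0208,0],"angular":[0,0,0]},{"grip":-1,"translation":[-0.136,-0.0208,0],"angular":[0,0,0]},{"grip":-1,"translation":[-0.136,-0.0208,0],"angular":[0,0,0]},{"grip":-1,"translation":[-0.136,-0.0208,0],"angular":[0,0,0]},{"grip":-1,"translation":[-0.136,-0.0208,0],"angular":[0,0,0]},{"grip":-1,"translation":[-0.136,-0.0208,0],"angular":[0,0,0]},{"grip":-1,"translation":[0,0,0.12],"angular":[0,0,0]},{"grip":-1,"translation":[0,0,0.12],"angular":[0,0,0]},{"grip":-1,"translation":[0,0,0],"angular":[0,0,0]},{"grip":-1,"translation":[0,0,0],"angular":[0,0,0]}]'
python3 - <<'E'
from h import *
go(449.2,-360.5,33,86);s=state();print(s["contact_force"],s["finger_gap"])
E
```

```text
t: 29.45
tcp_pos: [447.7, -359.1, 85.5]
orientation: [0.731, 0.682, 0.0, -0.001]
contact_force: [1.1, 0.6, -0.7]
finger_gap: 51.0
turn deg 0.0 share 0.0001 rows>= 1
at [ 447.7 -359.1   85.5] yaw 86.0 shares [-0.0048  0.0056  0.1749] rows>= 2 t 29.45 gap 51.0
[ 1.07710412  0.59663031 -0.69316439] 51.00986695148668
```

```bash
python3 -m handwheel '[{"grip":-1,"translation":[-0.0048,0.004,0.06],"angular":[0,0,0]},{"grip":-1,"translation":[0,0,0.07],"angular":[0,0,0]},{"grip":-1,"translation":[0,0,0.045],"angular":[0,0,0]},{"grip":-1,"translation":[0,0,0],"angular":[0,0,0]},{"grip":-1,"translation":[0,0,0],"angular":[0,0,0]},{"grip":0.42,"translation":[0,0,0],"angular":[0,0,0]},{"grip":0.42,"translation":[0,0,0],"angular":[0,0,0]},{"grip":0.42,"translation":[0,0,0],"angular":[0,0,0]},{"grip":0.42,"translation":[0,0,0],"angular":[0,0,0]},{"grip":0.42,"translation":[0,0,-0.12],"angular":[0,0,0]},{"grip":0.42,"translation":[0,0,-0.16],"angular":[0,0,0]},{"grip":0.42,"translation":[0,0,-0.16],"angular":[0,0,0]}]'
python3 -m handwheel '[{"grip":0.42,"translation":[-0.15,0,-0.06],"angular":[0,0,0]},{"grip":0.42,"translation":[-0.15,0,-0.06],"angular":[0,0,0]},{"grip":0.42,"translation":[-0.15,0,-0.06],"angular":[0,0,0]},{"grip":0.42,"translation":[-0.15,0,-0.06],"angular":[0,0,0]},{"grip":0.42,"translation":[0,0,0],"angular":[0,0,0]},{"grip":0.42,"translation":[0,0,0],"angular":[0,0,0]}]'
python3 - <<'E'
from h import *
c,s=shot("w10");print(s["tcp_pos"])
def tr(n,C,a,p):
    a=np.radians(a);d=np.array(p)-C;print(n,(np.array([[np.cos(a),np.sin(a)],[-np.sin(a),np.cos(a)]])@d).round(1))
for n,a in dict(large=(449,-360,31,14,24),small=(461,-425,21,9,19),brass=(592,-165,30,32,50),bronze=(573,-225,17,24,35)).items(): print(n,end=" ");blob(c,s,*a)
E
```

```text
t: 30.65
tcp_pos: [448.7, -360.9, 166.2]
orientation: [0.731, 0.682, 0.0, -0.001]
contact_force: [1.0, -0.3, 0.0]
finger_gap: 61.6
t: 31.25
tcp_pos: [436.1, -541.7, 237.4]
orientation: [0.732, 0.681, 0.0, 0.0]
contact_force: [1.1, 0.8, -0.8]
finger_gap: 61.5
[ 436.08540896 -541.66927509  237.39213921]
large n 1078 rect 448.3 -371.1 wh 35.8 50.4 ang 85.9 circ [ 448.9 -363.4] 26.0 z90 20.8
small n 672 rect 461.2 -427.3 wh 34.1 34.5 ang 5.2 circ [ 461.4 -427.2] 17.6 z90 16.7
brass few 0
bronze few 0
```

View pics/w10.png

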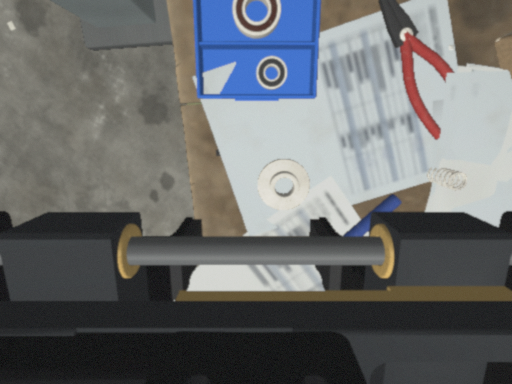

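Run:
```python
from h import *
c=cams.camera("top")
for n,a in dict(large=(449,-360,31,13,24),small=(461,-425,21,9,19),brass=(592,-165,26,32,50),bronze=(573,-225,20,24,37)).items(): print(n,end=" ");blob(c,None,*a)
cv2.imwrite("pics/top10.png",cv2.resize(c["color"][125:245,90:440],None,fx=2.28,fy=2.28,interpolation=3))
```

```text
large n 235 rect 449.1 -361.7 wh 52.7 49.2 ang 89.3 circ [ 448.1 -361.4] 26.7 z90 19.1
small n 112 rect 461.0 -425.0 wh 36.3 30.5 ang 88.8 circ [ 460.5 -425. ] 18.2 z90 15.1
brass n 119 rect 590.6 -163.5 wh 37.8 39.3 ang 87.2 circ [ 591.2 -164.2] 20.8 z90 39.8
bronze n 54 rect 571.9 -224.3 wh 26.6 27.0 ang 20.8 circ [ 572.2 -224.2] 14.0 z90 30.7
```

View pics/top10.png

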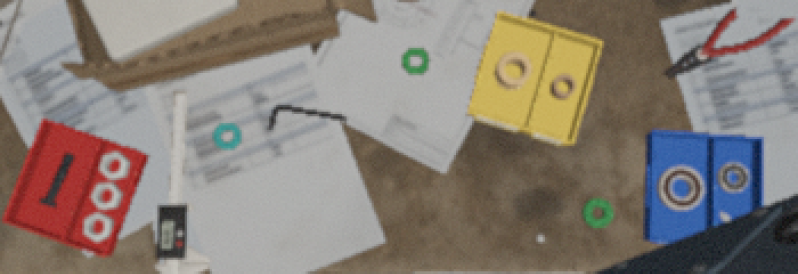

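```bash
python3 -c "
from cell import ticket,state
print(state()['t']);print(ticket.job_done())"
```

```text
31.35
the job is handed in; nothing more can be done
None
```

I sorted all five parts into their bays and handed the job in at 31.4 s, with the gripper open and clear of everything. The hand-in gives no verdict, so the checks below are my own measurements.

- **Bearings:** both lie flat in the blue tray. The large one is about 1 mm from the centre of the wide bay. The small one is in the narrow bay, about 15 mm towards +x, to stay clear of a white card lying at the robot end of that bay.
- **Bushes:** both stand on end in the yellow tray, within about 1 mm of their bay centres (brass in the wide bay, bronze in the narrow one).
- **Bolt:** it lies along the middle of the red tray's wide bay, judged by eye in two top pictures. I did not measure its final height.
- **Caliper:** it looks unmoved in the last picture, but I did not measure it. I left the green and turquoise look-alikes alone.

In the last top picture, the heights of the bearings and bushes match resting on the bay floor within about 1–2 mm, once the depth camera's steady 1–3 mm over-reading is allowed for.

- **Grip on the brass bush:** the fingers closed to 37–38 mm, against about 40 mm expected for its 41 mm diameter. They probably closed between the collars; it looked level in the grip and was measured standing on end afterwards.
- **Small bearing position:** the wrist camera put it 2 mm from the top camera's figure, both well inside the limits.

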